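Set sprung tweezers to the scribed gap for the spacer in the nest

TASK

Look which spacer stands in the round nest of the setting plate: the thick one calls for the wide pair of scribed lines, the slim one for the narrow pair. Pick up the sprung tweezers, hold them level with the tips one to two centimetres above that pair of lines, one tip over each line, and squeeze until the gap between the tips equals the distance between the lines. Keep that gap steady for at least two seconds and finish while still holding the tweezers there, touching neither plate nor bench with them; leave both spacers and the other things where they are.

Things in the scene. Friction and masses are not known exactly. Their poses are not given: they have to be found in the camera images.
- tweezers: Loose steel sprung tweezers, 139 mm long, 14 mm high, about 40 g, centre of mass close behind the rolls: two straight legs hinged in a rear block and sprung apart, each with an upright round finger roll to squeeze. Origin: midway between the two rolls, on the underside; x points to the tips (50 mm ahead; hinges 75 mm behind), y to the left leg, z up..
- roll_left (a point): Middle of the left leg's ribbed finger roll (upright cylinder, radius 7 mm, 14 mm high), 7 mm above the tweezers' underside. Width over both rolls' outsides: 43 mm free, about 35.7 mm at a 20 mm tip gap, 30 mm at a 10 mm gap; the gap shrinks 1.67 mm per 1 mm here.
- roll_right (a point): Middle of the right leg's finger roll, the same. Each roll pushes back outward with about 4.5 N when just free, 7 N at a 20 mm gap and 8.5 N at a 10 mm gap, and the legs spring back if the squeeze eases.
- tip_left (a point): Left leg's tip: its end, inner face, lower edge; 4.5 mm above the tweezers' underside. The tip is 3 mm thick and 5 mm high. The gap is the distance from tip_left to tip_right: 32 mm when free, stop at about 3 mm.
- tip_right (a point): Right leg's tip: its end, inner face, lower edge; 4.5 mm above the tweezers' underside.
- bow (a point): Underside of the tweezers' rear block (20x17x14 mm), 81 mm behind the tweezers' origin.
- setting_plate: Fixed aluminium plate on the bench, 60 mm (x) by 130 mm (y), 6 mm thick. Origin: centre of the underside, z up. A through hole in the middle is the nest; on each side of it (36 mm away along y) is a pair of dark scribed lines, 26 mm long, running along the plate's x. The plate's +x side looks away from the robot; the tweezers may point along +x or -x.
- narrow_mark (a point): Middle of the narrow pair of lines, on the plate's top; axes as the plate's. The lines lie at y = +5 and -5 mm, 10 mm apart.
- wide_mark (a point): Middle of the wide pair of lines, on the plate's top; axes as the plate's. The lines lie at y = +10 and -10 mm, 20 mm apart.
- nest (a point): Centre of the round nest, a 21 mm hole through the plate, at the height of the plate's top. One spacer stands in it, on the bench.
- thick_spacer: Loose steel cylinder 16 mm in diameter, 16 mm high, standing upright in the nest or on the bench 0.1 m to the plate's -y side. Origin: centre of the underside. If it is in the nest, the wide pair counts.
- slim_spacer: Loose steel cylinder 8 mm in diameter, 16 mm high, standing upright in the place that the thick one does not have. Origin: centre of the underside. If it is in the nest, the narrow pair counts.
- loupe: Bystander: black loupe, 39 mm in diameter, 32 mm high, standing beyond the work.
- yellow_tape: Bystander: small roll of tape, 45 mm in diameter, 18 mm high, lying beyond the tweezers.
- driver: Bystander: small screwdriver, 115 mm long, 10 mm thick, lying beyond the tweezers.
- screw_dish: Bystander: round dish, 58 mm in diameter, 12 mm high, lying left of the plate.
Things that resemble listed ones, but are neither listed nor needed, are in the scene too. Several things have the shape of the tweezers; the one meant has the colours described above.

How it is judged:
By the outcome, as a careful person would: the job done as asked, in the order asked, and still so for the second after the job is handed in, while the arm keeps its last pose, push and grip.
It also fails if it takes over 38 s, if anything falls off the work surface, if the arm or the gripper's body presses on something with over 40 N, if the wrist force passes 120 N, or if a joint passes its speed limit or range.

ROBOT

A 6-joint arm with a two-finger parallel gripper is mounted at the origin on a cart in front of the work surface, level with it; the furniture and walls round the work are solid. World frame = base frame: x ahead of the robot, y to its left, z up, the work surface at z = 0. Lengths are in m, angles in degrees, forces in N, time in s.
With the tool pointing down it reaches from about 0.35 to 0.975 m from the base axis. Payload 7.1 kg.
Tool frame: the origin (TCP) lies on the centre line of the jaws, within the pads' length; the fingertips stand robot.nose_length ahead of it and the grasp point (between the pads) lies 6 mm ahead of it (robot.nose_length is the distance from the TCP to the fingertips, in m); x points along the fingers, z is the direction in which the jaws open and shut, and the axes are right-handed (so a half turn about x gives the same grasp; the last joint's range is limited). The gripper opens to 88 mm and grips with 3 to 60 N. Pads are 20 mm wide; open, the fingers measure 115 mm over their backs; the gripper's body (75 mm by 178 mm) begins 61 mm behind the grasp point.
Start: joints at [-77.865, 24.242, 93.386, -0, 62.372, -1.089], TCP at [0.143, -0.608, 0.215] pointing down, gripper open.
Joint ranges: [-172.04, 172.04], [-51.8, 120.97], [4.93, 147.93], [-75.15, 255.16], [6.16, 154.13], [-145.62, 145.62]. Speed limits (degrees/s): [136.94, 136.94, 172.46, 180, 180, 180].

INTERFACE

Orientations are given as [roll, pitch, yaw] about the fixed x, y, z axes, in that order (R = Rz(yaw) Ry(pitch) Rx(roll)).
In Python, from cell import robot gives the robot as it stands.
- The arm moves only by the tool move_arm, never from a script. Its argument "commands" is a list of rows, each a list of 4 numbers: the shift along the tool's x, y, z in m, then the turn about the tool's x in degrees. In form: [[x, y, z, spin], ...]. A call has 1 to 20 rows; each row shifts and turns the commanded pose from where the row before left it, along the tool's axes as they then stand; what a row does not reach is not made up. A row lasts 1/12 s, in which the tool goes at most 41.7 mm and 7.16 degrees, less where a joint would pass 70% of its speed; a pose out of reach is approached as far as the arm can. A call with a gripper value outside its range is refused whole. "grip" is the opening, from -1 (shut) to 1 (fully open), so that 0 is half open, set as the call begins (left out, the last holds). The fingers move at their own pace and stop on an object; the grip force is fixed at half the most. Time passes only in rows, so rows that do not move let the fingers close. It gives the time, the measured TCP pose, the force and the opening at its end, in the units of the state.
- robot.read_state(): the state, without advancing time (a new reading comes with each control period).
- robot.grab_frame(name): name is "scene" or "top" or "wrist"; returns a dict with "frame" (384x512x3 uint8, blue, green, red), "fovy" (degrees; the focal length in pixels is half the picture's height over the tangent of half this angle, whatever the lens; pixels are square), "cx", "cy" (the principal point, pixels), "origin" and "orientation" of the camera in the world. Camera axes: x right, y up, looking along -z (the intrinsics and any distortion apply to the point x, -y, -z); pixel columns grow to the right and rows downward; lengths in m; the calibration is good to about 2 mm. The wrist camera is an equidistant fisheye: a pixel r from the principal point sees the ray r / f radians off the axis. A picture is of the moment at which its call begins. There is no depth.
- robot.finish_job(): hands the job in, once; it reports no verdict.
The state is a dict: "t": time; "joint_positions": joint angles; "qvel": joint speeds; "tau": joint torques, N m; "ee_pos": TCP position; "tool_rot": TCP orientation; "ft_force": force on the tool from outside, world axes, zero at the start; "wrist_torque": the same for the moment, N m; "opening": finger opening in m.
Only numpy, scipy, OpenCV 4.12 (cv2) and the standard library are available. Lean on these libraries where they do the work, as an engineer would, in place of code of your own. Each camera call takes 0.05 s, during which the arm holds its last target. There are 200 camera calls.

## Working session

There is one attempt and no reset: what is moved stays moved. The work goes in short steps, Python scripts to look and compute and a tool call to move; the robot and the scene stay as the last step left them, time stands still between calls to the robot, and variables do not carry over. Pictures are saved under pics/ and viewed, about 8 in all and at most 12, crops included, and the job is handed in when it is done.

Besides the shell and the picture viewer there is one more tool, called after "Call:" as name(argument=value, ...) on one line, values as JSON. move_arm: Moves the arm, as the interface text tells. Its arguments: {"type":"object","properties":{"commands":{"type":"array"},"grip":{"type":"number"}},"required":["commands"]}

```bash
ls; mkdir -p pics; python3 - <<'E'
from cell import robot
import cv2,json,pickle
s=robot.read_state(); print(s, robot.nose_length)
d={}
for n in("scene","top","wrist"):
    f=robot.grab_frame(n); d[n]=f; cv2.imwrite(f"pics/{n}0.png",f["frame"]); print(n,{k:v for k,v in f.items() if k!="frame"})
pickle.dump(d,open("f0.pkl","wb"))
import numpy as np
cv2.imwrite("pics/a.png",cv2.resize(d["top"]["frame"],(800,600),interpolation=cv2.INTER_CUBIC))
E
```

```text
pics
{'t': 0.0, 'joint_positions': array([-7.78637460e+01,  2.42831744e+01,  9.34313623e+01, -9.27110471e-04,
        6.23711305e+01, -1.08723655e+00]), 'qvel': array([-0.07132802,  0.00404128, -0.14800296, -0.00042979,  0.0220643 ,
       -0.03984081]), 'tau': array([ 1.22879988e-03, -5.44619501e+01, -2.73667020e+01,  6.44335337e-02,
        2.27390905e-02, -1.04633505e-04]), 'ee_pos': array([ 0.14288609, -0.60787144,  0.21401588]), 'tool_rot': array([179.46167856,  89.91432892, 102.68559965]), 'ft_force': array([ 0.04508571, -0.09157962, -0.24988092]), 'wrist_torque': array([-0.056624  , -0.01175059, -0.01562185]), 'opening': 0.0878517288722353} 0.025
scene {'fovy': 51.140235909375846, 'cx': 256.55994360581815, 'cy': 182.55378706755036, 'origin': array([0.1285815 , 0.47563743, 0.76717015]), 'orientation': array([  40.59501047,    0.30128653, -142.89606509])}
top {'fovy': 48.96481382536149, 'cx': 261.08028414929964, 'cy': 197.8604594430007, 'origin': array([ 0.29757858, -0.02017918,  1.18050164]), 'orientation': array([ 10.41741684,  -0.92318193, -90.97663558])}
wrist {'fovy': 65.70646984690485, 'cx': 259.53252129745044, 'cy': 194.0902431242431, 'origin': array([ 0.21204253, -0.59280497,  0.3833671 ]), 'orientation': array([-1.50066088e+01,  3.77931183e-02, -7.67838481e+01])}
```

View pics/a.png

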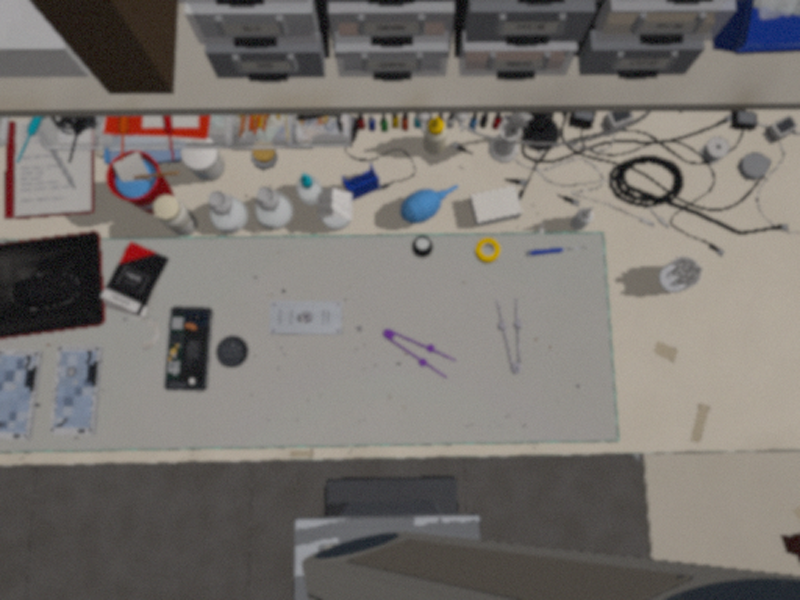

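View pics/scene0.png

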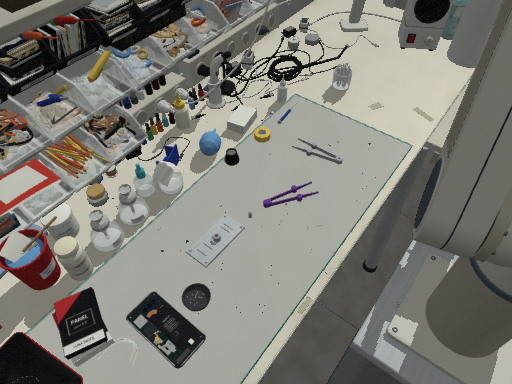

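The top view shows the steel tweezers at about (508,335) in the 800-px picture, with the tips pointing away from the robot. A purple decoy lies at (420,352), the plate at (306,317), and a small spacer on the bench at (360,328). I'll zoom in.

```bash
cat > h.py <<'E'
import numpy as np,cv2
from scipy.spatial.transform import Rotation as R
def ray(f,u,v,fish=False):
    F=192/np.tan(np.radians(f["fovy"]/2)); x,y=u-f["cx"],v-f["cy"]
    if fish:
        r=np.hypot(x,y); t=r/F; d=np.array([np.sin(t)*x/max(r,1e-9),-np.sin(t)*y/max(r,1e-9),-np.cos(t)])
    else: d=np.array([x/F,-y/F,-1.])
    d=R.from_euler("xyz",f["orientation"],degrees=True).apply(d); return np.array(f["origin"]),d/np.linalg.norm(d)
def onz(f,u,v,z,fish=False):
    o,d=ray(f,u,v,fish); return o+d*(z-o[2])/d[2]
def proj(f,p,fish=False):
    F=192/np.tan(np.radians(f["fovy"]/2))
    c=R.from_euler("xyz",f["orientation"],degrees=True).inv().apply(np.array(p)-f["origin"])
    x,y,z=c[0],-c[1],-c[2]; r=np.hypot(x,y)
    k=F*np.arctan2(r,z)/r if fish else F/z
    return np.array([f["cx"]+k*x,f["cy"]+k*y])
def meet(a,b):
    (o1,d1),(o2,d2)=a,b
    t=np.linalg.lstsq(np.c_[d1,-d2],o2-o1,rcond=None)[0]
    p,q=o1+t[0]*d1,o2+t[1]*d2; return (p+q)/2,np.linalg.norm(p-q)
def tile(im,x0,y0,w,h,W,H): return cv2.resize(im[y0:y0+h,x0:x0+w],(W,H),interpolation=cv2.INTER_CUBIC)
E
python3 - <<'E'
from h import *; import pickle
d=pickle.load(open("f0.pkl","rb")); s,t,w=[d[k]["frame"] for k in("scene","top","wrist")]
A=np.hstack([tile(s,180,205,80,60,400,300),tile(s,285,130,80,60,400,300)])
B=np.hstack([tile(t,165,180,80,60,400,300),tile(w,0,0,512,384,400,300)])
cv2.imwrite("pics/b.png",np.vstack([A,B]))
k=512/800
for n,u,v in(("bow",515,372),("tipL",499,300),("tipR",517,298),("plate",306,317),("loose",360,328)): print(n,onz(d["top"],u*k,v*k,0.01).round(3))
for n,u,v in(("bow",340,160),("plate",216,239),("loose",250,214)): print("scene",n,onz(d["scene"],u,v,0.008).round(3))
E
```

```text
bow [ 0.396 -0.231  0.01 ]
tipL [ 0.527 -0.208  0.01 ]
tipR [ 0.53  -0.241  0.01 ]
plate [0.501 0.141 0.01 ]
loose [0.479 0.044 0.01 ]
scene bow [ 0.397 -0.234  0.008]
scene plate [0.497 0.145 0.008]
scene loose [0.478 0.045 0.008]
```

View pics/b.png

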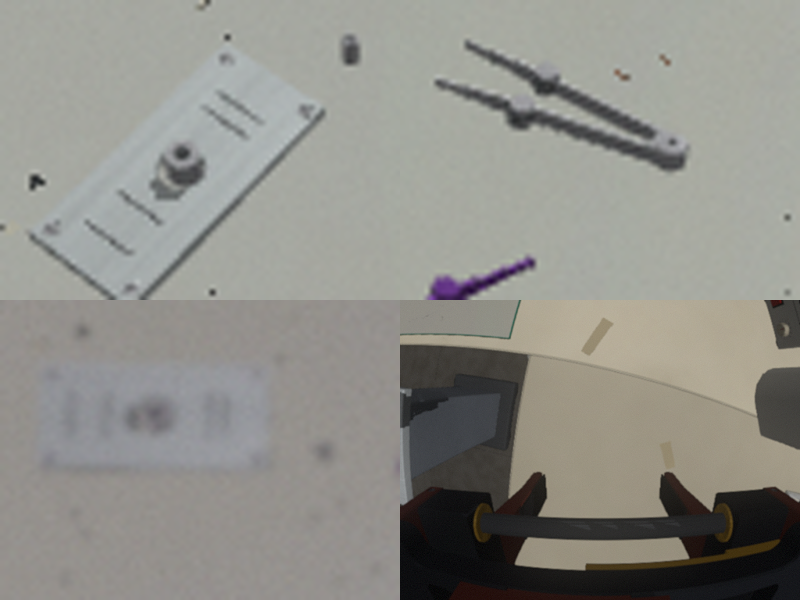

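The thick spacer (about 9 px wide) stands in the nest and the slim one (about 4 px) on the bench, so the wide pair counts. It's on the plate's +y side, at about (204,249) in the scene view. Next I'll plan the approach hover over the steel tweezers.

```bash
cat >> h.py <<'E'
def rel(target,yaw,s):
    """tool-frame shift and spin to TCP target, jaw axis at world heading yaw (deg, mod 180)"""
    T=R.from_euler("xyz",s["tool_rot"],degrees=True).as_matrix()
    print("axes y",T[:,1].round(3),"z",T[:,2].round(3),"x",T[:,0].round(3))
    h=np.degrees(np.arctan2(T[1,2],T[0,2])); dy=(yaw-h+90)%180-90
    print("jaw heading",round(h,2),"spin",round(-dy,2),"shift",(T.T@(np.array(target)-s["ee_pos"])).round(4))
E
python3 - <<'E'
from h import *; import pickle
from cell import robot
d=pickle.load(open("f0.pkl","rb")); s=robot.read_state()
rel([0.43,-0.227,0.20],93,s)
S=lambda u,v,x0,y0:(x0+(u+.5)/5-.5,y0+(v+.5)/5-.5)
f=d["scene"]
for n,p,z in(("tip a",S(440,84,285-80,130),.007),):pass
for n,p,z in (("w1a",S(85,220,180,205),.006),("w1b",S(131,254,180,205),.006),("w2a",S(120,190,180,205),.006),("w2b",S(161,224,180,205),.006),("n1a",S(203,106,180,205),.006),("n1b",S(245,137,180,205),.006),("n2a",S(219,92,180,205),.006),("n2b",S(262,124,180,205),.006),
 ("tipL",S(37,84,285,130),.007),("tipR",S(68,44,285,130),.007),("rollL",S(120,102,285,130),.014),("rollR",S(147,73,285,130),.014),("bow",S(270,143,285,130),.014)): print(n,onz(f,*p,z).round(4))
E
```

```text
axes y [ 0.973  0.229 -0.   ] z [ 0.229 -0.973 -0.001] x [-0.     0.001 -1.   ]
jaw heading -76.78 spin 10.22 shift [ 0.0145  0.3667 -0.3052]
w1a [0.5154 0.1886 0.006 ]
w1b [0.488  0.1892 0.006 ]
w2a [0.5135 0.168  0.006 ]
w2b [0.4875 0.1701 0.006 ]
n1a [0.5132 0.1117 0.006 ]
n1b [0.4871 0.1131 0.006 ]
n2a [0.5124 0.1013 0.006 ]
n2b [0.4854 0.1031 0.006 ]
tipL [ 0.5257 -0.2015  0.007 ]
tipR [ 0.5296 -0.2379  0.007 ]
rollL [ 0.4792 -0.2103  0.014 ]
rollR [ 0.4794 -0.2377  0.014 ]
bow [ 0.4005 -0.2314  0.014 ]
```

The measured line gaps come out at 20 and 10 mm, as they should, and the wide mark is near (0.501, 0.179). I'm moving to hover over the steel tweezers.

Call:
move_arm(commands=[[0.005, 0.031, -0.023, 0], [0.005, 0.031, -0.023, 0], [0.005, 0.031, -0.023, 0], [0.005, 0.031, -0.023, 0], [0.005, 0.031, -0.023, 0], [0.005, 0.031, -0.023, 0], [0.005, 0.031, -0.023, 0], [0.005, 0.031, -0.023, 0], [0.005, 0.031, -0.023, 0], [0.005, 0.031, -0.023, 0], [0.005, 0.031, -0.023, 0], [0.005, 0.031, -0.023, 0], [0.005, 0.031, -0.02, 0], [0, 0, 0, 4], [0, 0, 0, 4], [0, 0, 0, 0], [0, 0, 0, 0]], grip=0.6)

```text
t: 1.57
ee_pos: [0.4675, -0.2279, 0.1496]
tool_rot: [-120.9, 90.0, 154.4]
ft_force: [0.7, -0.0, 0.2]
opening: 0.0699
```

```bash
python3 - <<'E'
from h import *; import pickle
from cell import robot
f=robot.grab_frame("wrist"); s=robot.read_state(); pickle.dump((f,s),open("f1.pkl","wb"))
print(s["t"],s["ee_pos"],s["opening"],f["origin"],f["orientation"],s["joint_positions"].round(1))
for n,p in dict(org=[.479,-.224,.007],tipL=[.5257,-.2015,.007],bow=[.4,-.231,.014]).items(): print(n,proj(f,p,True).round(1))
cv2.imwrite("pics/c.png",cv2.resize(f["frame"],(800,600),interpolation=cv2.INTER_CUBIC))
E
```

```text
1.6167 [ 0.46738687 -0.22815747  0.14970266] 0.07060502994004582 [ 0.53823248 -0.22210837  0.31885766] [-1.50233145e+01 -2.91706048e-02 -8.46493987e+01] [-27.3  20.7 109.4  -0.   49.9  57.3]
org [256.  171.9]
tipL [238.6 126.3]
bow [255.8 242.9]
```

View pics/c.png

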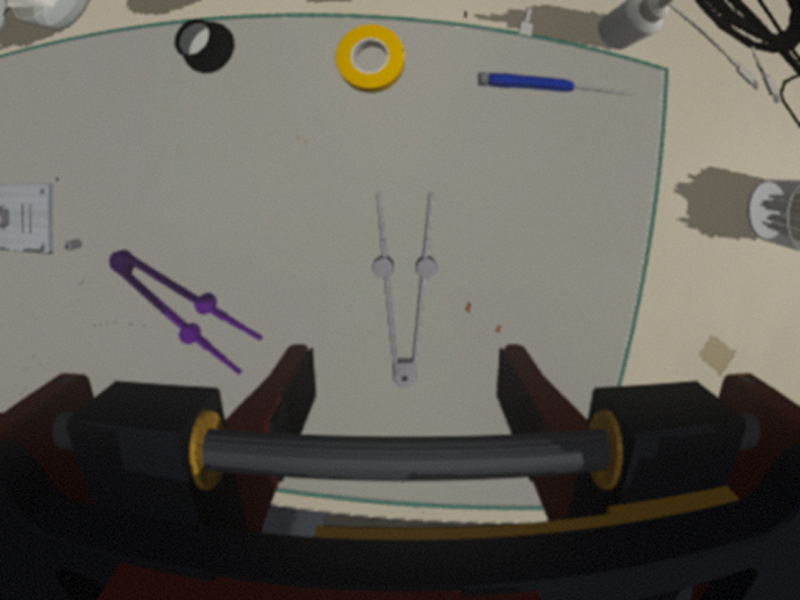

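The wrist view shows the rolls at (383,267) and (427,267), the tips at (378,195) and (430,194), and the bow at (404,372), all in 800-px coordinates. I'll triangulate them with the scene view.

```bash
python3 - <<'E'
from h import *; import pickle
f,s=pickle.load(open("f1.pkl","rb")); sc=pickle.load(open("f0.pkl","rb"))["scene"]
g=f["frame"].astype(float).mean(2)
# subpixel roll centres: bright discs near the guesses
for n,u,v in(("L",383,267),("R",427,267),("bow",404,372)):
    x,y=int(u*.64),int(v*.64); c=g[y-12:y+12,x-12:x+12]; b=np.median(c)
    m=(c>b+8).astype(np.uint8); k,l,st,ce=cv2.connectedComponentsWithStats(m)
    print(n,b,[(st[i,4],(ce[i]+[x-12,y-12]).round(2)) for i in range(1,k) if st[i,4]>8])
K=.64; W=lambda u,v:((u+.5)*K-.5,(v+.5)*K-.5)
S=lambda u,v:(285+(u+.5)/5-.5,130+(v+.5)/5-.5)
pts=dict(rollL=((383,266),(120,102),.014),rollR=((427,266),(147,73),.014),bow=((404,370),(270,143),.014),tipL=((378,194),(37,84),.0095),tipR=((430,193),(68,44),.0095))
for n,(w,q,z) in pts.items():
    p,e=meet(ray(f,*W(*w),True),ray(sc,*S(*q))); print(n,"onz",onz(f,*W(*w),z,True).round(4),"tri",p.round(4),"miss",round(e,4))
E
```

```text
L 132.66666666666666 []
R 132.33333333333334 []
bow 126.66666666666667 []
rollL onz [ 0.4812 -0.2123  0.014 ] tri [ 0.4805 -0.2124  0.0116] miss 0.0005
rollR onz [ 0.4839 -0.2416  0.014 ] tri [ 0.4824 -0.2423  0.0086] miss 0.0013
bow onz [ 0.4079 -0.2332  0.014 ] tri [ 0.4038 -0.2347  0.0085] miss 0.0042
tipL onz [ 0.5285 -0.2047  0.0095] tri [ 0.528  -0.2046  0.0034] miss 0.0008
tipR onz [ 0.5323 -0.2389  0.0095] tri [ 0.5315 -0.2396  0.0047] miss 0.0017
```

```bash
python3 - <<'E'
from h import *
from cell import robot
rel([.4826,-.2270,.075],95.3,robot.read_state())
E
```

```text
axes y [ 0.996  0.093 -0.   ] z [ 0.093 -0.996 -0.   ] x [-0.  0. -1.]
jaw heading -84.67 spin 0.03 shift [0.0747 0.0153 0.0003]
```

Call:
move_arm(commands=[[0.02, 0.005, 0, 0], [0.02, 0.005, 0, 0], [0.02, 0.005, 0, 0], [0.015, 0, 0, 0], [0, 0, 0, 0], [0, 0, 0, 0], [0, 0, 0, 0]])

```text
t: 2.2
ee_pos: [0.4827, -0.2272, 0.0755]
tool_rot: [59.7, 90.0, -25.0]
ft_force: [0.3, 0.1, -0.1]
opening: 0.0704
```

```bash
python3 - <<'E'
from h import *; import pickle
from cell import robot
f=robot.grab_frame("wrist"); s=robot.read_state(); pickle.dump((f,s),open("f2.pkl","wb"))
print(s["t"],s["ee_pos"],s["opening"])
for n,p in dict(L=[.4812,-.2123,.014],R=[.4839,-.2416,.014],tL=[.5285,-.2047,.0095],tR=[.5323,-.2389,.0095]).items(): print(n,proj(f,p,True).round(1))
cv2.imwrite("pics/d.png",tile(f["frame"],160,120,200,150,800,600))
E
```

```text
2.25 [ 0.48295168 -0.22728185  0.07580361] 0.07025204610262122
L [239.8 205. ]
R [276. 205.]
tL [235.2 145.6]
tR [278.6 144.8]
```

View pics/d.png

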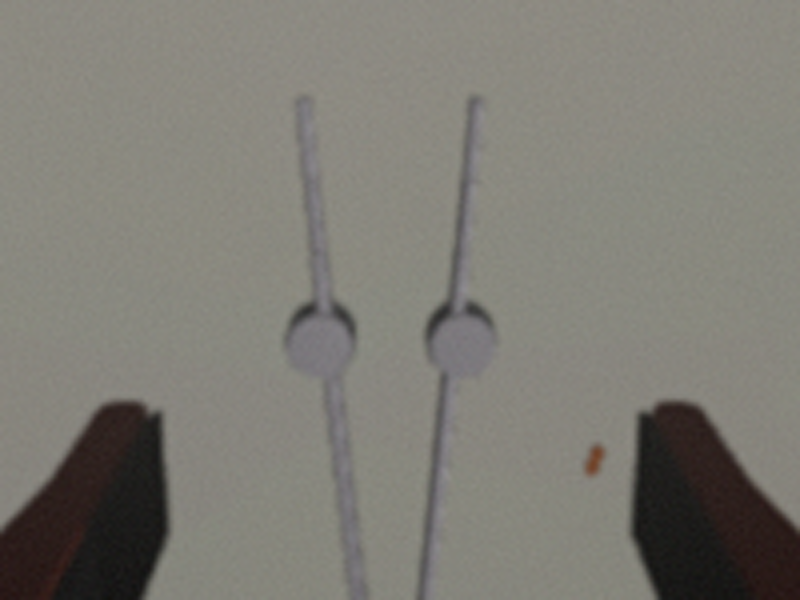

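The rolls show at crop (319,345) and (461,345), within about 1 px of the prediction. The tips are at (304,97) and (476,97). I'll triangulate from the two wrist positions.

```bash
python3 - <<'E'
from h import *; import pickle
f1,_=pickle.load(open("f1.pkl","rb")); f2,s=pickle.load(open("f2.pkl","rb"))
W=lambda u,v:((u+.5)*.64-.5,(v+.5)*.64-.5); C=lambda u,v:(160+(u+.5)/4-.5,120+(v+.5)/4-.5)
o={}
for n,a,b,z in(("L",(383,266),(319,345),.014),("R",(427,266),(461,345),.014),("tL",(378,194),(304,97),.0095),("tR",(430,193),(476,97),.0095)):
    p,e=meet(ray(f1,*W(*a),True),ray(f2,*C(*b),True)); o[n]=onz(f2,*C(*b),z,True); print(n,o[n].round(4),"tri",p.round(4),round(e,4))
m=(o["L"]+o["R"])/2; t=(o["tL"]+o["tR"])/2; print(m,np.degrees(np.arctan2(t[1]-m[1],t[0]-m[0])),np.degrees(np.arctan2(*(o["L"]-o["R"])[1::-1]))-90)
rel([m[0],m[1],.028],95.3,s)
E
```

```text
L [ 0.4805 -0.212   0.014 ] tri [ 0.4823 -0.2124  0.0199] 0.0003
R [ 0.4831 -0.2407  0.014 ] tri [ 0.4849 -0.2407  0.0196] 0.0009
tL [ 0.5299 -0.2049  0.0095] tri [ 0.5278 -0.2035 -0.0116] 0.0001
tR [ 0.533  -0.2389  0.0095] tri [ 5.322e-01 -2.395e-01  2.000e-04] 0.0002
[ 0.48176132 -0.22636453  0.014     ] 5.150698500600928 5.206702913227019
axes y [0.996 0.091 0.001] z [ 0.091 -0.996  0.001] x [ 0.001 -0.001 -1.   ]
jaw heading -84.78 spin -0.08 shift [ 0.0478 -0.0012 -0.0011]
```

Call:
move_arm(commands=[[0.016, -0.001, -0.001, 0], [0.016, 0, 0, 0], [0.01, 0, 0, 0], [0.006, 0, 0, 0], [0, 0, 0, 0], [0, 0, 0, 0]])

```text
t: 2.75
ee_pos: [0.4816, -0.2259, 0.0271]
tool_rot: [68.2, 90.0, -16.6]
ft_force: [-0.0, 0.4, 0.2]
opening: 0.0702
```

Call:
move_arm(commands=[[0, 0, 0, 0], [0, 0, 0, 0], [0, 0, 0, 0], [0, 0, 0, 0], [0, 0, 0, 0], [0, 0, 0, 0], [0, 0, 0, 0], [0, 0, 0, 0], [0, 0, 0, 0], [0, 0, 0, 0]], grip=-0.19)

```text
t: 3.58
ee_pos: [0.4814, -0.2258, 0.0268]
tool_rot: [-119.6, 90.0, 155.6]
ft_force: [0.0, -0.5, 0.5]
opening: 0.0357
```

```bash
python3 - <<'E'
from h import *; import pickle
from cell import robot
f=robot.grab_frame("wrist"); s=robot.read_state(); pickle.dump((f,s),open("f3.pkl","wb"))
print(s["t"],s["ee_pos"],s["opening"],s["ft_force"])
cv2.imwrite("pics/e.png",tile(f["frame"],160,120,200,150,800,600))
E
```

```text
3.6333 [ 0.48141681 -0.22575603  0.0267265 ] 0.0356688499022454 [-0.16766308 -0.25019141  0.51849301]
```

View pics/e.png

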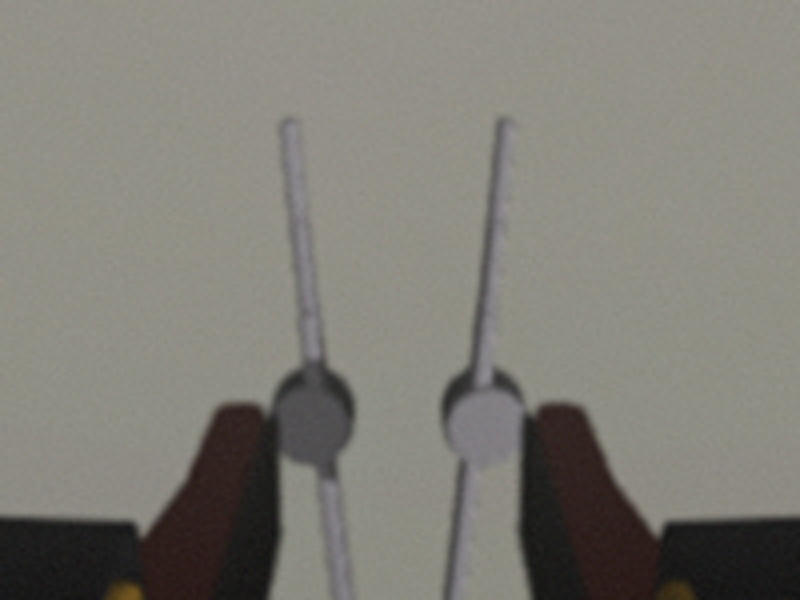

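```bash
python3 - <<'E'
from h import *; import pickle
f,s=pickle.load(open("f3.pkl","rb")); C=lambda u,v:(160+(u+.5)/4-.5,120+(v+.5)/4-.5)
P=lambda u,v,z:onz(f,*C(u,v),z,True)
print("rolls",P(315,425,.014),P(485,425,.014),np.linalg.norm(P(315,425,.014)-P(485,425,.014)))
print("outer",np.linalg.norm(P(274,420,.014)-P(526,420,.014)),"dia",np.linalg.norm(P(274,420,.014)-P(355,420,.014)))
print("tips",P(290,119,.0095),P(506,119,.0095),np.linalg.norm(P(290,119,.0095)-P(506,119,.0095)))
print(f["origin"],f["orientation"])
E
```

```text
rolls [ 0.48077859 -0.21285474  0.014     ] [ 0.48330626 -0.24063051  0.014     ] 0.027890549391496343
outer 0.041370306673081114 dia 0.013320707882987549
tips [ 0.52984457 -0.2049653   0.0095    ] [ 0.53293298 -0.23887578  0.0095    ] 0.03405083305843177
[ 0.55212014 -0.22015906  0.19602088] [-1.50054708e+01 -3.89235174e-02 -8.47838349e+01]
```

```bash
python3 - <<'E'
from h import *; import pickle
from cell import robot
f=robot.grab_frame("scene"); s=robot.read_state(); w=robot.grab_frame("wrist"); pickle.dump((f,s,w),open("f4.pkl","wb"))
print(s["t"],s["opening"])
cv2.imwrite("pics/g.png",np.hstack([tile(f["frame"],285,110,80,90,400,450),tile(w["frame"],160,120,200,150,400,450)]))
E
```

```text
3.6833 0.03548991697736233
```

View pics/g.png

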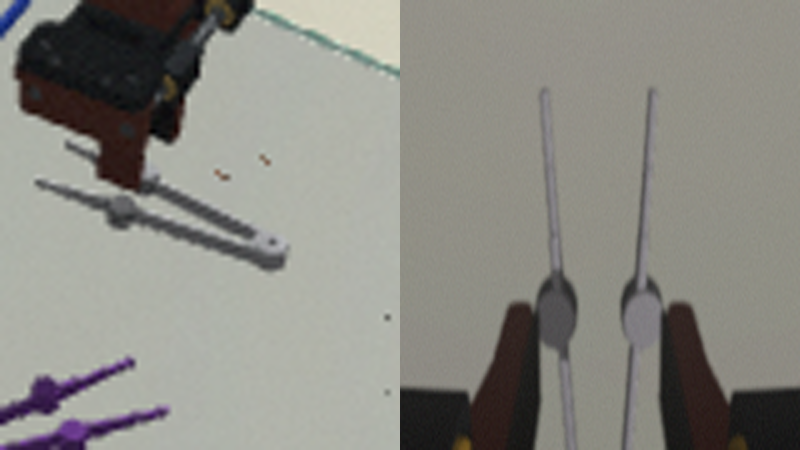

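The tips still measure about 34 mm apart centre to centre, which means they're unsqueezed. In the scene view the finger ends above the left roll. I'll check the real fingertip height.

```bash
python3 - <<'E'
from h import *; import pickle
f,s,w=pickle.load(open("f4.pkl","rb")); T=R.from_euler("xyz",s["tool_rot"],degrees=True).as_matrix()
print(s["ee_pos"],T.round(3).tolist(), robot.nose_length if 'robot' in globals() else '')
inv=lambda p:((p[0]-285+.5)*5-.5,(p[1]-110+.5)*5-.5)
iw=lambda p:((p[0]-160+.5)*4-.5,(p[1]-120+.5)*4-.5)
for a in(0,.006,.025):
  for sy in(-.01,.01):
    L=s["ee_pos"]+T@[a,sy,-(.0178)]; Lo=s["ee_pos"]+T@[a,sy,-(.0178+.0135)]; Rr=s["ee_pos"]+T@[a,sy,.0178]
    print(a,sy,"scene in/out",np.round(inv(proj(f,L))),np.round(inv(proj(f,Lo))),"wrist L,R",np.round(iw(proj(w,L,True))),np.round(iw(proj(w,Rr,True))))
print("rollL top/bottom scene",np.round(inv(proj(f,[.4808,-.2125,.014]))),np.round(inv(proj(f,[.4808,-.2125,0]))))
print(proj(f,[.4808,-.2125,.014]))
E
```

```text
[ 0.48141867 -0.22578348  0.02674694] [[-0.0, 0.996, 0.091], [0.0, 0.091, -0.996], [-1.0, -0.0, -0.0]] 
0 -0.01 scene in/out [136. 194.] [124. 209.] wrist L,R [281. 516.] [507. 516.]
0 0.01 scene in/out [102. 180.] [ 90. 195.] wrist L,R [276. 397.] [511. 397.]
0.006 -0.01 scene in/out [135. 202.] [123. 217.] wrist L,R [284. 500.] [504. 500.]
0.006 0.01 scene in/out [101. 188.] [ 89. 203.] wrist L,R [280. 384.] [507. 384.]
0.025 -0.01 scene in/out [131. 227.] [120. 243.] wrist L,R [294. 455.] [495. 455.]
0.025 0.01 scene in/out [ 98. 213.] [ 86. 229.] wrist L,R [290. 348.] [498. 348.]
rollL top/bottom scene [120. 198.] [117. 217.]
[308.53739699 149.28275187]
```

Both cameras put the visible finger ends near TCP height (z about 0.03). The reported nose length of 25 mm would put them at 0.002, so the fingers closed above the rolls. I'll reopen and go down in small guarded steps.

Call:
move_arm(commands=[[0, 0, 0, 0], [0, 0, 0, 0], [0, 0, 0, 0], [0, 0, 0, 0], [0, 0, 0, 0], [0.001, 0, 0, 0], [0, 0, 0, 0], [0, 0, 0, 0]], grip=0.5)

```text
t: 4.4
ee_pos: [0.4814, -0.2258, 0.0257]
tool_rot: [-122.0, 90.0, 153.2]
ft_force: [0.9, 0.0, -0.9]
opening: 0.0657
```

Call:
move_arm(commands=[[0.001, 0, 0, 0], [0.001, 0, 0, 0], [0, 0, 0, 0], [0, 0, 0, 0]])

```text
t: 4.73
ee_pos: [0.4814, -0.2258, 0.0237]
tool_rot: [-120.8, 90.0, 154.4]
ft_force: [0.0, 0.5, 0.1]
opening: 0.0659
```

```bash
python3 - <<'E'
from cell import robot
s=robot.read_state(); print(robot.nose_length,s["t"],s["ee_pos"],s["ft_force"],s["opening"],[a for a in dir(robot) if a[0]!="_"])
E
```

```text
0.025 4.7333 [ 0.48135905 -0.22575338  0.02365664] [0.02965725 0.45883641 0.14951557] 0.06594301403685666 ['MotionError', 'finish_job', 'grab_frame', 'nose_length', 'read_state']
```

There's no contact at TCP z = 0.0237, where a 25 mm nose would already touch. I'll keep going down.

Call:
move_arm(commands=[[0.002, 0, 0, 0], [0.002, 0, 0, 0], [0.001, 0, 0, 0], [0, 0, 0, 0], [0, 0, 0, 0]])

```text
t: 5.15
ee_pos: [0.4813, -0.2257, 0.0186]
tool_rot: [-122.3, 90.0, 152.9]
ft_force: [-0.1, -0.0, 0.5]
opening: 0.0659
```

Call:
move_arm(commands=[[0.002, 0, 0, 0], [0.002, 0, 0, 0], [0.001, 0, 0, 0], [0, 0, 0, 0], [0, 0, 0, 0]])

```text
t: 5.57
ee_pos: [0.4814, -0.2258, 0.0137]
tool_rot: [-124.2, 90.0, 151.1]
ft_force: [0.8, 0.6, 0.1]
opening: 0.0659
```

```bash
python3 - <<'E'
from h import *; import pickle
from cell import robot
f=robot.grab_frame("scene"); s=robot.read_state(); w=robot.grab_frame("wrist"); pickle.dump((f,s,w),open("f5.pkl","wb"))
print(s["t"],s["opening"],s["ee_pos"],s["ft_force"])
cv2.imwrite("pics/i.png",np.hstack([tile(f["frame"],285,110,80,90,400,450),tile(w["frame"],150,120,200,225,400,450)]))
E
```

```text
5.6167 0.06608268990080855 [ 0.48141278 -0.22578288  0.01373877] [-0.20247772  0.42390086  0.25304942]
```

View pics/i.png

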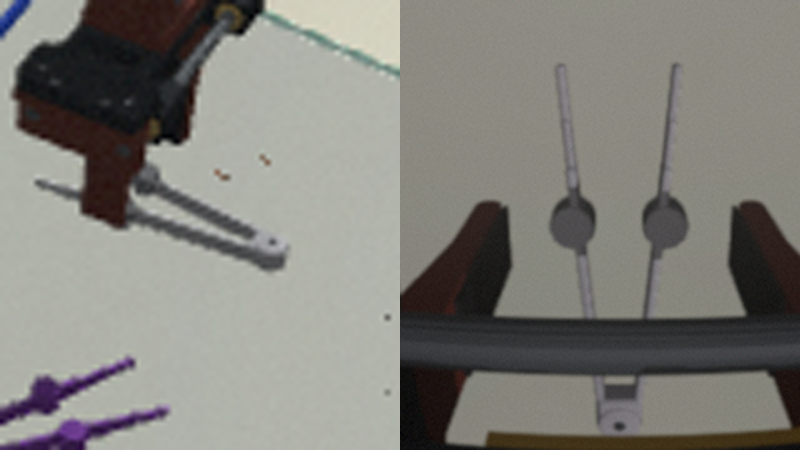

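```bash
python3 - <<'E'
from h import *; import pickle
f,s,w=pickle.load(open("f5.pkl","rb")); T=R.from_euler("xyz",s["tool_rot"],degrees=True).as_matrix(); e=s["ee_pos"]
def hit(r,ax,val):
    o=T.T@(r[0]-e); d=T.T@r[1]; return ((o+d*(val-o[ax])/d[ax])*1000).round(1)
S=lambda u,v:(285+(u+.5)/5-.5,110+(v+.5)/5-.5); C=lambda u,v:(150+(u-400+.5)/2-.5,120+(v+.5)/2-.5)
print("scene mid, sy=0:",hit(ray(f,*S(105,220)),1,0)," corners",hit(ray(f,*S(82,213)),1,.01),hit(ray(f,*S(127,226)),1,-.01))
for c in((508,207),(511,265),(731,207),(729,265)): print("wrist",hit(ray(w,*C(*c),True),2,-.033 if c[0]<600 else .033))
E
```

```text
scene mid, sy=0: [  0.2   0.  -31.3]  corners [ -6.7  10.  -39.4] [  5.3 -10.  -24.4]
wrist [ -1.7   7.7 -33. ]
wrist [ -3.4 -11.2 -33. ]
wrist [-10.9  11.1  33. ]
wrist [-13.9  -6.   33. ]
```

Call:
move_arm(commands=[[0.002, 0, 0, 0], [0.002, 0, 0, 0], [0.002, 0, 0, 0], [0.001, 0, 0, 0], [0, 0, 0, 0], [0, 0, 0, 0]])

```text
t: 6.17
ee_pos: [0.4814, -0.2258, 0.0066]
tool_rot: [-123.5, 90.0, 151.7]
ft_force: [-0.2, -0.4, 0.5]
opening: 0.0659
```

Call:
move_arm(commands=[[0.001, 0, 0, 0], [0.001, 0, 0, 0], [0, 0, 0, 0], [0, 0, 0, 0]])

```text
t: 6.5
ee_pos: [0.4814, -0.2258, 0.0047]
tool_rot: [-120.4, 90.0, 154.8]
ft_force: [0.2, -0.5, 0.2]
opening: 0.0658
```

```bash
python3 - <<'E'
from h import *; import pickle
from cell import robot
f=robot.grab_frame("scene"); s=robot.read_state(); pickle.dump((f,s),open("f6.pkl","wb"))
print(s["t"],s["ee_pos"],s["ft_force"])
T=R.from_euler("xyz",s["tool_rot"],degrees=True).as_matrix(); e=s["ee_pos"]
# lowest finger-brown pixels per column in scene, cast onto tool plane z=-.0465..-.033
im=f["frame"].astype(int); b,g,r=im[...,0],im[...,1],im[...,2]
m=(r-b>12)&(r<120); 
for u in range(301,313):
    v=np.nonzero(m[140:170,u])[0]; print(u,(v.max()+140) if len(v) else None,end="; ")
E
```

```text
6.55 [ 0.48144746 -0.2258111   0.00476981] [-0.28770565  0.40350182 -0.1704399 ]
301 154; 302 155; 303 155; 304 155; 305 156; 306 156; 307 157; 308 157; 309 156; 310 149; 311 147; 312 146;
```

Still no contact. I'm continuing in 1–2 mm steps and watching the force.

Call:
move_arm(commands=[[0.001, 0, 0, 0], [0.001, 0, 0, 0], [0, 0, 0, 0]])

```text
t: 6.8
ee_pos: [0.4813, -0.2257, 0.0026]
tool_rot: [-123.8, 90.0, 151.4]
ft_force: [0.2, -0.0, 0.6]
opening: 0.0658
```

Call:
move_arm(commands=[[0.001, 0, 0, 0], [0.001, 0, 0, 0], [0, 0, 0, 0]])

```text
t: 7.05
ee_pos: [0.4813, -0.2257, 0.0006]
tool_rot: [-126.6, 90.0, 148.6]
ft_force: [0.3, -1.0, -1.0]
opening: 0.0658
```

```bash
python3 - <<'E'
from h import *; import pickle
from cell import robot
f=robot.grab_frame("scene"); s=robot.read_state(); w=robot.grab_frame("wrist"); pickle.dump((f,s,w),open("f7.pkl","wb"))
print(s["t"],s["opening"],s["ee_pos"],s["ft_force"])
cv2.imwrite("pics/j.png",np.hstack([tile(f["frame"],285,120,60,60,400,400),tile(w["frame"],190,150,130,130,400,400)]))
E
```

```text
7.1 0.06567166887167958 [ 0.48133791 -0.22575541  0.00063764] [-0.40782149 -0.68244563 -0.4510491 ]
```

View pics/j.png

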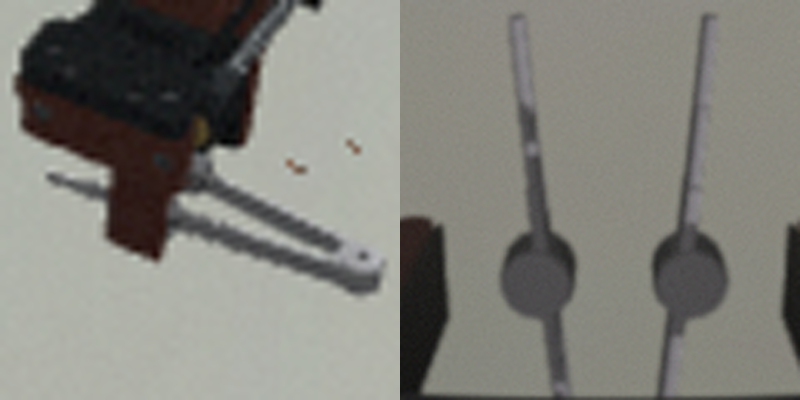

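The fingertips still look about 12 mm above the bench, because their image scale matches the roll tops. The force is still zero, so I'll keep going down carefully until there's a light touch.

Call:
move_arm(commands=[[0.002, 0, 0, 0], [0.001, 0, 0, 0], [0.001, 0, 0, 0], [0, 0, 0, 0]])

```text
t: 7.48
ee_pos: [0.4813, -0.2257, -0.0035]
tool_rot: [-125.2, 90.0, 150.0]
ft_force: [0.5, -0.1, 0.4]
opening: 0.0658
```

Call:
move_arm(commands=[[0.001, 0, 0, 0], [0.001, 0, 0, 0], [0, 0, 0, 0]])

```text
t: 7.73
ee_pos: [0.4814, -0.2258, -0.0054]
tool_rot: [-120.6, 90.0, 154.6]
ft_force: [0.4, -0.3, -1.5]
opening: 0.0658
```

Call:
move_arm(commands=[[0.001, 0, 0, 0], [0, 0, 0, 0]])

```text
t: 7.9
ee_pos: [0.4814, -0.2258, -0.0063]
tool_rot: [-124.6, 90.0, 150.6]
ft_force: [0.5, 0.1, -0.9]
opening: 0.066
```

Call:
move_arm(commands=[[0.001, 0, 0, 0], [0, 0, 0, 0]])

```text
t: 8.07
ee_pos: [0.4814, -0.2258, -0.0074]
tool_rot: [-122.6, 90.0, 152.6]
ft_force: [0.4, 0.5, -0.0]
opening: 0.066
```

Call:
move_arm(commands=[[0.001, 0, 0, 0], [0, 0, 0, 0]])

```text
t: 8.23
ee_pos: [0.4815, -0.2258, -0.0076]
tool_rot: [-133.8, 90.0, 141.4]
ft_force: [-1.2, 0.0, 8.1]
opening: 0.066
```

Call:
move_arm(commands=[[0.001, 0, 0, 0], [0, 0, 0, 0]])

```text
t: 8.4
ee_pos: [0.4815, -0.2258, -0.0076]
tool_rot: [62.4, 90.0, -22.4]
ft_force: [-5.3, 2.5, 21.2]
opening: 0.0662
```

Call:
move_arm(commands=[[0.001, 0, 0, 0], [0, 0, 0, 0]])

```text
t: 8.57
ee_pos: [0.4815, -0.2258, -0.0077]
tool_rot: [58.0, 90.0, -26.8]
ft_force: [-7.7, 3.1, 33.1]
opening: 0.0657
```

Call:
move_arm(commands=[[0.001, 0, 0, 0], [0, 0, 0, 0]])

```text
t: 8.73
ee_pos: [0.4815, -0.2258, -0.0078]
tool_rot: [59.9, 90.0, -24.8]
ft_force: [-9.5, 5.1, 44.7]
opening: 0.0657
```

The fingertips touched at TCP z = -0.0077, so they actually end 7.7 mm behind the reported TCP. Putting all four steps in one batch pressed harder than I meant to (44.7 N). I'm backing off now and squeezing.

Call:
move_arm(commands=[[-0.0055, 0, 0, 0], [0, 0, 0, 0], [0, 0, 0, 0]])

```text
t: 8.98
ee_pos: [0.4818, -0.2259, -0.0054]
tool_rot: [59.2, 89.9, -25.6]
ft_force: [-0.5, -0.8, 0.6]
opening: 0.0654
```

Call:
move_arm(commands=[[0, 0, 0, 0], [0, 0, 0, 0], [0, 0, 0, 0], [0, 0, 0, 0], [0, 0, 0, 0], [0, 0, 0, 0], [0, 0, 0, 0], [0, 0, 0, 0], [0, 0, 0, 0], [0, 0, 0, 0]], grip=-0.19)

```text
t: 9.82
ee_pos: [0.4815, -0.2258, -0.0057]
tool_rot: [66.4, 90.0, -18.3]
ft_force: [-0.4, 0.1, -0.1]
opening: 0.0355
```

```bash
python3 - <<'E'
from h import *; import pickle
from cell import robot
w=robot.grab_frame("wrist"); s=robot.read_state(); pickle.dump((w,s),open("f8.pkl","wb"))
print(s["t"],s["opening"],s["ee_pos"],s["ft_force"])
cv2.imwrite("pics/k.png",tile(w["frame"],180,120,160,120,800,600))
E
```

```text
9.8667 0.03533011885185159 [ 0.48144506 -0.22578892 -0.00570362] [-0.10854923  0.0376211  -0.8973275 ]
```

View pics/k.png

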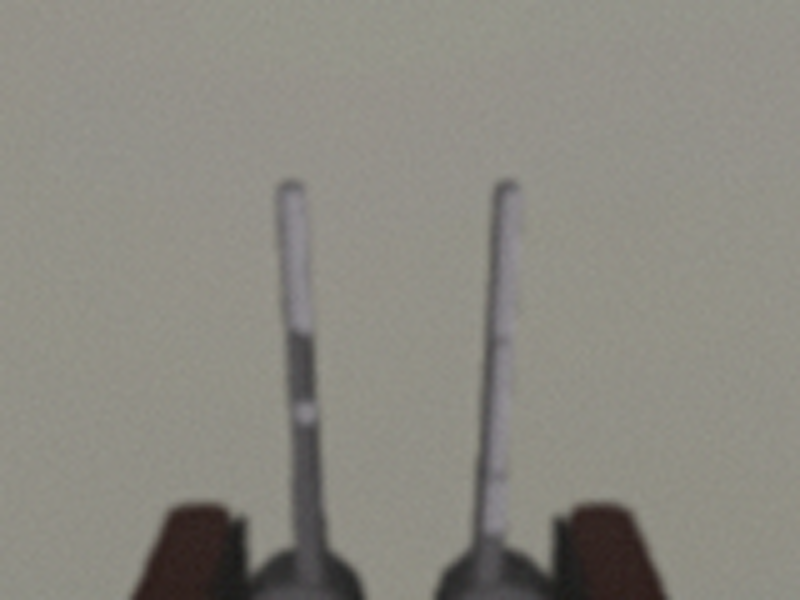

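The tweezers are now squeezed, with the tips at crop (291,184) and (507,184). I'll measure the gap against the free-state picture, then lift.

```bash
cat >> h.py <<'E'
def tips(w,pl,pr,z):
    """sub-pixel leg centres on the row just behind the tip ends (guess pixels pl,pr); returns world points and spacing mm"""
    g=cv2.GaussianBlur(w["frame"].astype(np.float32).mean(2),(0,0),.6); out=[]
    for u,v in(pl,pr):
        v=int(round(v)); u0=int(round(u)); row=g[v:v+3,u0-7:u0+8].mean(0)
        bg=np.polyval(np.polyfit([0,1,2,12,13,14],row[[0,1,2,12,13,14]],1),np.arange(15)); a=np.abs(row-bg); a[a<.25*a.max()]=0
        c=(a*np.arange(15)).sum()/a.sum(); out.append(onz(w,u0-7+c,v+1,z,True))
    return out,1000*np.linalg.norm(out[0]-out[1])
E
python3 - <<'E'
from h import *; import pickle
from cell import robot
f2,_=pickle.load(open("f2.pkl","rb"));f3,_=pickle.load(open("f3.pkl","rb"));f7=pickle.load(open("f7.pkl","rb"))[2];f8,s=pickle.load(open("f8.pkl","rb"))
C=lambda u,v,k,x,y:(x+(u+.5)/k-.5,y+(v+.5)/k-.5)
for n,f,a,b in(("f2",f2,C(304,100,4,160,120),C(476,100,4,160,120)),("f3",f3,C(290,122,4,160,120),C(506,122,4,160,120)),("f7",f7,C(118,18,400/130,190,150),C(310,18,400/130,190,150)),("f8",f8,C(291,188,5,180,120),C(507,188,5,180,120))):
    print(n,tips(f,a,b,.0095))
E
```

```text
f2 ([array([ 0.52822445, -0.2048052 ,  0.0095    ]), array([ 0.53124727, -0.23837742,  0.0095    ])], np.float64(33.70803063538252))
f3 ([array([ 0.52877729, -0.20462285,  0.0095    ]), array([ 0.53182197, -0.23817179,  0.0095    ])], np.float64(33.686817043737015))
f7 ([array([ 0.52849268, -0.20467277,  0.0095    ]), array([ 0.53152605, -0.23809499,  0.0095    ])], np.float64(33.55958724653207))
f8 ([array([ 0.52943043, -0.21068833,  0.0095    ]), array([ 0.53146217, -0.23302114,  0.0095    ])], np.float64(22.425033041963243))
```

Call:
move_arm(commands=[[-0.01, 0, 0, 0], [-0.02, 0, 0, 0], [-0.02, 0, 0, 0], [-0.02, 0, 0, 0], [-0.01, 0, 0, 0], [0, 0, 0, 0], [0, 0, 0, 0], [0, 0, 0, 0]])

```text
t: 10.53
ee_pos: [0.4809, -0.2255, 0.0736]
tool_rot: [-121.6, 89.9, 153.7]
ft_force: [0.5, -0.5, 0.2]
opening: 0.0356
```

Free-state calibration gives a gap of about 20.2–20.3 mm. I'll confirm the lift and take the plate from the top and wrist views. First I'm working out the transfer.

```bash
python3 - <<'E'
from h import *
from cell import robot
w=robot.grab_frame("wrist"); s=robot.read_state()
# tips in hand should sit at the same pixels as before
print(tips(w,(237.7,157.1),(280.9,157.1),s["ee_pos"][2]+.0057+.0095))
rel([.4514,.1807,.085],88,s); print(s["opening"],s["t"])
E
```

```text
([array([ 0.52885653, -0.21042136,  0.08853874]), array([ 0.53089239, -0.23277995,  0.08853874])], np.float64(22.451090298472327))
axes y [ 0.996  0.091 -0.001] z [ 0.091 -0.996 -0.001] x [-0.002  0.001 -1.   ]
jaw heading -84.78 spin 7.22 shift [-0.0113  0.0078 -0.4071]
0.03576335713886868 10.5833
```

Call:
move_arm(commands=[[-0.004, 0.002, -0.01, 0], [-0.004, 0.002, -0.02, 0], [-0.003, 0.002, -0.028, 0], [0, 0.002, -0.03, 0], [0, 0, -0.03, 0], [0, 0, -0.03, 0], [0, 0, -0.03, 0], [0, 0, -0.03, 0], [0, 0, -0.03, 0], [0, 0, -0.03, 0], [0, 0, -0.03, 0], [0, 0, -0.03, 0], [0, 0, -0.03, 0], [0, 0, -0.025, 0], [0, 0, -0.016, 0], [0, 0, -0.008, 2], [0, 0, 0, 3], [0, 0, 0, 2], [0, 0, 0, 0], [0, 0, 0, 0]])

```text
t: 12.25
ee_pos: [0.4516, 0.1805, 0.0848]
tool_rot: [-70.0, 89.9, -161.7]
ft_force: [0.0, -0.4, -0.8]
opening: 0.0356
```

```bash
python3 - <<'E'
from h import *; import pickle
from cell import robot
w=robot.grab_frame("wrist"); s=robot.read_state(); pickle.dump((w,s),open("f9.pkl","wb"))
print(s["t"],s["opening"],s["ee_pos"],s["ft_force"])
for n,p in dict(mark=[.5012,.179,.006],nest=[.5,.143,.016],tip=[.5012,.179,.1]).items(): print(n,proj(w,p,True))
cv2.imwrite("pics/l.png",tile(w["frame"],176,96,160,120,800,600))
E
```

```text
12.3 0.03560826679304884 [0.45186841 0.18039434 0.08495574] [-0.16327955 -0.46083607 -0.06996772]
mark [258.39005346 141.79347236]
nest [303.06227803 143.39700773]
tip [257.91055618 157.41064134]
```

View pics/l.png

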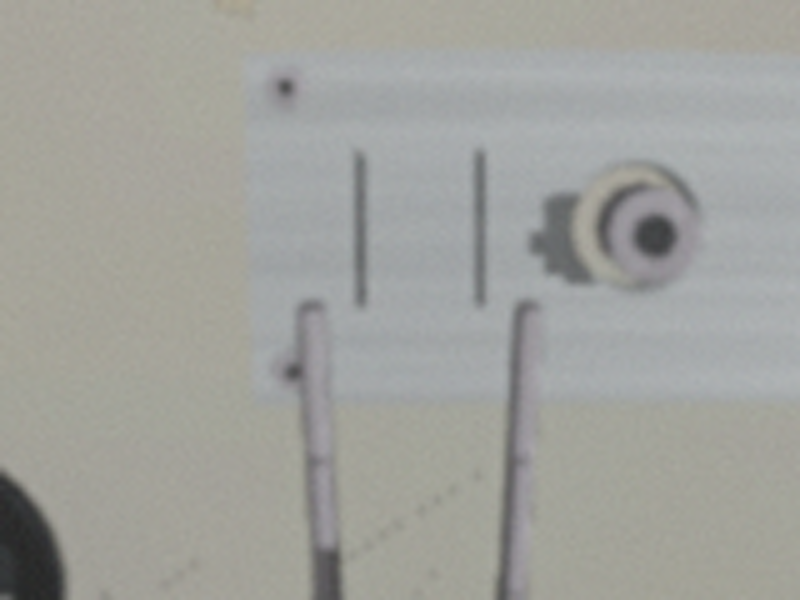

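Lines at crop x = 360 and 480, y = 150–305, with the thick spacer in the nest at (645,232). The tips are at (312,303) and (527,303), parallel to the lines. I'll compute the remaining offset.

```bash
python3 - <<'E'
from h import *; import pickle
w,s=pickle.load(open("f9.pkl","rb")); C=lambda u,v:(176+(u+.5)/5-.5,96+(v+.5)/5-.5)
P=lambda u,v,z:onz(w,*C(u,v),z,True)
a,b,c,d=[P(*q,.006) for q in((360,150),(361,305),(480,150),(481,305))]
m=(a+b+c+d)/4; print("mark",m,"sep",np.linalg.norm(a-c)*1e3,np.linalg.norm(b-d)*1e3,"len",np.linalg.norm(a-b)*1e3,"yaw",[np.degrees(np.arctan2(*(x-y)[1::-1])) for x,y in((a,b),(c,d))])
zt=s["ee_pos"][2]+.0057+.0095
(l,r),sp=tips(w,C(312,308),C(527,308),zt); e=P(419.5,301,zt); t=(l+r)/2
n=(l-r); print("tips",t,sp,"end",e,"yaw of tip pair",np.degrees(np.arctan2(n[1],n[0]))-90)
for p in([.5011,.179],):print("scene mark",p)
# top view check of line pair centre: see also tips target
rel([s["ee_pos"][0]+m[0]-e[0],s["ee_pos"][1]+m[1]-t[1],.011],88,s)
E
```

```text
mark [0.50171615 0.17789152 0.006     ] sep 19.866142431910827 20.16783432226637 len 26.08463479298484 yaw [np.float64(-1.6578397444264499), np.float64(-0.9952400518386249)]
tips [0.50092758 0.17847172 0.10015574] 22.352556470156255 end [0.502046   0.17814526 0.10015574] yaw of tip pair -1.7164501702766302
scene mark [0.5011, 0.179]
axes y [ 1.    -0.03  -0.001] z [-0.03 -1.    0.  ] x [-0.001 -0.    -1.   ]
jaw heading -91.7 spin 0.3 shift [ 0.074  -0.0003  0.0006]
```

The line separation (20.0 mm) and length (26.1 mm) match the text, and the tips are within 0.6 mm laterally and 0.3 mm lengthwise. I'm descending to about 15 mm above the plate.

Call:
move_arm(commands=[[0.01, 0, 0.0005, 0], [0.015, 0, 0, 0], [0.015, 0, 0, 0], [0.012, 0, 0, 0], [0.01, 0, 0, 0], [0.007, 0, 0, 0], [0.005, 0, 0, 0], [0, 0, 0, 0], [0, 0, 0, 0], [0, 0, 0, 0]])

```text
t: 13.13
ee_pos: [0.4527, 0.1799, 0.0117]
tool_rot: [112.8, 90.0, 21.0]
ft_force: [0.3, 0.5, -0.4]
opening: 0.0353
```

```bash
python3 - <<'E'
from h import *; import pickle
from cell import robot
w=robot.grab_frame("wrist"); f=robot.grab_frame("scene"); s=robot.read_state(); pickle.dump((w,f,s),open("f10.pkl","wb"))
print(s["t"],s["opening"],s["ee_pos"],s["ft_force"],s["tool_rot"])
z=s["ee_pos"][2]
g=cv2.GaussianBlur(w["frame"].astype(np.float32).mean(2),(0,0),.6)
for v in(140,144,148,152,156,160): print(v,g[v,228:292].astype(int).tolist())
cv2.imwrite("pics/m.png",np.hstack([tile(w["frame"],216,110,84,90,448,480),tile(f["frame"],180,215,66,90,352,480)]))
E
```

```text
13.2333 0.035985090263188135 [0.45278371 0.17993172 0.01182386] [-0.40823725 -0.95681247 -0.05661634] [112.87765967  89.93469222  21.10697768]
140 [152, 152, 152, 152, 153, 153, 153, 152, 152, 154, 152, 143, 120, 96, 101, 130, 147, 152, 153, 152, 152, 152, 152, 152, 152, 153, 153, 153, 153, 153, 153, 153, 153, 153, 154, 153, 153, 152, 153, 153, 152, 153, 154, 154, 154, 150, 129, 101, 107, 137, 152, 154, 153, 152, 152, 153, 153, 153, 153, 154, 153, 153, 153, 153]
144 [152, 153, 152, 153, 153, 152, 151, 152, 152, 152, 153, 146, 127, 101, 104, 131, 149, 154, 153, 153, 153, 153, 152, 152, 153, 153, 152, 152, 152, 152, 152, 153, 152, 152, 153, 153, 153, 153, 152, 154, 154, 153, 152, 153, 153, 149, 129, 101, 105, 134, 150, 152, 153, 153, 153, 152, 154, 154, 154, 153, 153, 154, 153, 153]
148 [151, 151, 151, 149, 150, 150, 150, 150, 150, 151, 151, 145, 125, 98, 98, 127, 146, 150, 150, 150, 150, 150, 150, 150, 149, 150, 150, 149, 149, 150, 150, 150, 151, 151, 150, 150, 151, 152, 151, 150, 149, 149, 149, 150, 150, 146, 127, 101, 105, 133, 149, 150, 151, 150, 150, 150, 150, 150, 150, 150, 150, 
[... 277 characters left out ...]
, 153, 154, 153, 153, 153, 152, 154, 154, 154, 154, 154, 154]
156 [151, 152, 152, 152, 151, 151, 150, 145, 135, 126, 123, 124, 115, 95, 97, 126, 144, 149, 150, 149, 150, 151, 152, 152, 152, 153, 153, 152, 151, 152, 153, 152, 151, 152, 151, 152, 152, 151, 152, 152, 152, 153, 153, 153, 153, 150, 131, 101, 104, 133, 144, 133, 122, 121, 127, 135, 146, 152, 152, 148, 136, 115, 101, 99]
160 [148, 148, 148, 147, 145, 134, 113, 104, 115, 132, 142, 141, 123, 90, 70, 76, 88, 93, 94, 96, 110, 133, 146, 149, 148, 148, 148, 147, 147, 148, 148, 148, 149, 148, 148, 148, 148, 149, 149, 149, 149, 149, 149, 149, 149, 147, 129, 100, 99, 121, 121, 106, 113, 130, 139, 144, 146, 149, 150, 147, 139, 127, 120, 117]
```

View pics/m.png

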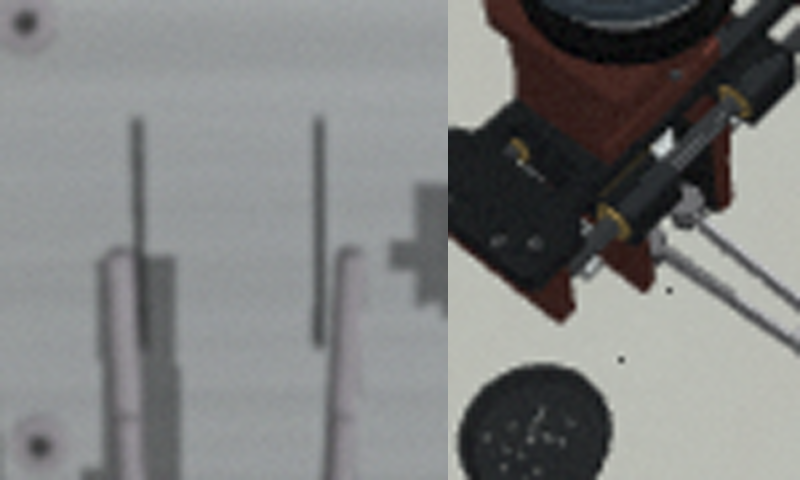

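The tips sit over the lines. The lines are at px 241.7 and 275.5, the inner tip edges at 240.1 and 278.1, and depth-corrected that gives a gap of 19.8–20.4 mm with a lateral error of about 0.4 mm. I'll make a tiny centring shift, lower 1 mm and hold.

Call:
move_arm(commands=[[0.001, 0, -0.0003, 0], [0, 0, 0, 0], [0, 0, 0, 0], [0, 0, 0, 0], [0, 0, 0, 0], [0, 0, 0, 0], [0, 0, 0, 0], [0, 0, 0, 0], [0, 0, 0, 0], [0, 0, 0, 0], [0, 0, 0, 0], [0, 0, 0, 0], [0, 0, 0, 0], [0, 0, 0, 0], [0, 0, 0, 0], [0, 0, 0, 0], [0, 0, 0, 0], [0, 0, 0, 0], [0, 0, 0, 0], [0, 0, 0, 0]])

```text
t: 14.9
ee_pos: [0.4524, 0.18, 0.0103]
tool_rot: [78.9, 90.0, -12.9]
ft_force: [-0.1, -0.6, -0.4]
opening: 0.0356
```

Call:
move_arm(commands=[[0, 0, 0, 0], [0, 0, 0, 0], [0, 0, 0, 0], [0, 0, 0, 0], [0, 0, 0, 0], [0, 0, 0, 0], [0, 0, 0, 0], [0, 0, 0, 0], [0, 0, 0, 0], [0, 0, 0, 0], [0, 0, 0, 0], [0, 0, 0, 0], [0, 0, 0, 0], [0, 0, 0, 0], [0, 0, 0, 0], [0, 0, 0, 0], [0, 0, 0, 0], [0, 0, 0, 0]])

```text
t: 16.4
ee_pos: [0.4523, 0.18, 0.0103]
tool_rot: [25.3, 90.0, -66.4]
ft_force: [0.4, -0.2, 0.0]
opening: 0.0356
```

```bash
python3 - <<'E'
from h import *; import pickle
from cell import robot
w=robot.grab_frame("wrist"); s=robot.read_state(); w0,_,s0=pickle.load(open("f10.pkl","rb"))
print(s["t"],s["opening"],s["ee_pos"],s["ft_force"])
g=lambda w:cv2.GaussianBlur(w["frame"].astype(np.float32).mean(2),(0,0),.6)
# drift of the tweezers in the hand: legs patch moved between pictures
for n,(x,y) in dict(L=(230,176),R=(270,176)).items():
    a=g(w0)[y:y+20,x:x+24]; b=g(w)[y:y+20,x:x+24]; print(n,"shift",cv2.phaseCorrelate(a,b))
G=g(w); print([ (v,(228+int(np.argmin(G[v,228:250])),260+int(np.argmin(G[v,260:277])))) for v in(140,150)])
zt=s["ee_pos"][2]+.0057+.0095
e=onz(w,259.1,156.1,zt,True); m=(onz(w,258.5,131.6,.006,True)+onz(w,258.5,174.6,.006,True))/2; print("tip end",e.round(4),"mark",m.round(4))
print("row158",G[158,230:290].astype(int).tolist())
E
```

```text
16.45 0.03571639780532636 [0.45237219 0.18003553 0.01029055] [0.37980721 0.06376867 0.14573889]
L shift ((0.0580920500854063, 0.4519765073761626), 0.8184184769789378)
R shift ((-0.1979691393176033, -0.2779701531601475), 0.9413587709267934)
[(140, (242, 276)), (150, (242, 276))]
tip end [0.5025 0.1778 0.0255] mark [0.5016 0.1782 0.006 ]
row158 [150, 151, 150, 150, 141, 127, 118, 121, 127, 128, 115, 88, 74, 87, 105, 111, 111, 114, 124, 138, 148, 150, 151, 151, 150, 150, 150, 151, 150, 150, 150, 150, 150, 150, 149, 149, 149, 148, 149, 149, 148, 151, 152, 149, 132, 102, 95, 115, 121, 107, 105, 118, 128, 135, 144, 149, 150, 150, 147, 132]
```

```bash
python3 - <<'E'
from cell import robot
print(robot.finish_job())
E
```

```text
the job is handed in; nothing more can be done
None
```

The job is handed in with the steel tweezers held over the wide pair of lines. One thing may count against it: a 44.7 N press on the bench, described below.

**Choice:** The thick spacer stands in the nest, so the wide pair (20 mm) counted. I left the purple decoy tweezers alone.

**Final checks:**

| Check | Result |
|---|---|
| Tip position, measured against the mark in the same wrist picture | within about 1 mm along the lines and 0.4 mm across them |
| Tip height above the plate | about 14.5 mm, worked out from where the fingertips touched the bench |
| Gripper opening | steady at 35.6–35.7 mm for over 3 s (about 35.7 mm is listed for a 20 mm gap) |
| Gap from the pictures | 19.8–20.4 mm; an uncorrected reading of one picture gave up to 20.7 mm |
| Contact | wrist force near zero, tweezers not slipping |
| Time | 16.5 s of 38 s |

**What went wrong or disagreed:**
- **Fingertip position:** `robot.nose_length` says the fingertips are 25 mm ahead of the TCP. They actually end about 8 mm behind it, so the first squeeze closed above the rolls. I found the true position by lowering the gripper to the bench.
- **Bench press:** I sent the last four 1 mm lowering steps in one batch, and the open fingers briefly pressed the bench with 44.7 N. The 40 N limit is stated for the arm and the gripper's body. Only the fingertips were touching, but I can't confirm how that is judged.
- **Spacers and other things:** I saw no contact with either spacer or the other things. I did not recheck all of them at the end.

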